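# Feel the play in the sieve rocker and take it up

### The arm

A 7-joint arm with a two-finger parallel gripper is mounted at the origin on the work surface. World frame = base frame: x ahead of the robot, y to its left, z up, the work surface at z = 0. Lengths are in m, angles in rad, forces in N, time in s.
With the tool pointing down it reaches from about 0.4 to 0.9 m from the base axis. Payload 5.6 kg.
Tool frame: the origin (TCP) lies midway between the tips of the shut fingers; the grasp point (between the pads) lies 19 mm behind it; z points along the fingers, y is the line along which they close (so a half turn about z gives the same grasp; the last joint's range is limited). The gripper opens to 92 mm and grips with 3 to 60 N. Pads are 20 mm wide; open, the fingers measure 128 mm over their backs; the gripper's body (75 mm by 189 mm) begins 69 mm behind the grasp point.
Start: joints at [1.091, 0.468, -0.012, 1.603, 0.006, 1.071, -0.056], TCP at [0.275, -0.589, 0.215] pointing down, gripper open.
Joint ranges: [-2.53, 2.53], [-0.31, 2.02], [-1.57, 1.55], [0.28, 2.44], [-1.29, 4.43], [0.15, 1.84], [-2.92, 2.92]. Speed limits (rad/s): [2.57, 2.57, 3.14, 3.14, 3.14, 3.14, 3.14].

### API

Orientations are given as a 3x3 rotation matrix whose columns are the frame's x, y, z axes.
In Python, from station import env, effector, solver, viewer, workorder, search_frame, tip_of gives the robot as it stands. Calls block until the motion is done:
- env.reach(position, orientation): joint-space move of the TCP to a pose.
- env.movel(position, frame=None, rate=0.15): straight line of the TCP; frame=None keeps the orientation; rate is the mean speed in m/s.
- env.goto_joints(angles): joint-space move.
- effector.release() and effector.grasp(squeeze=None): open the fingers fully, or close them until they stop; squeeze is the grip in N (None keeps the last).
- env.pause(seconds).
- solver.inverse_kinematics(position, orientation): joint angles nearest the present ones, or None.
- env.sense(): the state.
- viewer.read_camera(name): name is "side" or "top" or "wrist"; returns (picture, depth): 480x640x3 uint8, red, green, blue; 480x640 float32, m along the optical axis (not along the pixel's ray), 0 where there is no reading.
- viewer.camera_info(name): a dict with "intrinsics" (3x3 intrinsics, pixels), "dist_coeffs" ([k1, k2, p1, p2, k3] as OpenCV has them; the pictures are not rectified), "eye" and "rotation" of the camera in the world; the wrist camera has in their place "T_tool_cam" (4x4, takes a point from camera to tool coordinates, whose origin is the TCP and whose axes are the flange's). Camera axes: x right, y up, looking along -z (the intrinsics and any distortion apply to the point x, -y, -z); pixel columns grow to the right and rows downward; lengths in m; the calibration is good to about 2 mm. A picture is of the moment at which its call begins: read the wrist's pose just before it. camera_info takes no time and is no camera call.
A pose or a line that the arm cannot do raises env.PlanningError and nothing moves.
- workorder.finish_job(): hands the job in; it is judged then, once.
Trained networks look in the newest picture that a camera, given by its name, has taken for a name from the list of things; names that differ only in an ending like _2 or _b are one class to them, and where a whole thing is asked for, a point or a joint stands for the part that bears it (a point fixed in the world has none). Each returns a list of dicts, best first, with "score" (0 to 1); they miss things now and then, are a little off and sometimes report something else, mostly with a low value. They report only what shows in the picture. A call takes as long as a camera call.
- search_frame(camera, name): "at" ([x, y, z] in m, in world coordinates, good to about 4 mm: the middle of the surface that is visible of it).
- tip_of(camera, name): "at" ([x, y, z] in m, in world coordinates, good to about 4 mm: a listed point, or the origin of a listed thing).
The state is a dict: "t": time; "joint_positions": joint angles; "joint_velocities": joint speeds; "tau": joint torques, N m; "ee_pos": TCP position; "tcp_rot": TCP orientation; "wrist_force": force on the tool from outside, world axes, zero at the start; "moment": the same for the moment, N m; "gripper_width": finger opening in m; "grasp_force": force on a finger pad.
Only numpy, scipy, OpenCV 4.12 (cv2) and the standard library are available. Lean on these libraries where they do the work, as an engineer would, in place of code of your own. Each camera call takes 0.05 s, during which the arm holds its last target. There are 200 camera calls.

### The job

Check the bench sieve rocker for play: with the shut fingers rock the lidded sieve over until you feel it come up firmly against the rubber bumper, then from its other side rock it back until it comes up firmly against the wedge, pausing a moment at each stop. Then take up the play by pressing the wedge down by its cap until the rocker is tight against the bumper, and finally push the sieve firmly once more towards the wedge, again for a moment, to feel that it no longer gives. A firm push here is about 8 N on the sieve and 11 N on the cap; keep every push well under 20 N, leave the wedge set and the sieve tight, and leave the things around it alone.

Things in the scene. Friction and masses are not known exactly. Their poses are not given: they have to be found in the camera images.
- stand: Grey sieve rocker, fixed: base plate 270x150x12 mm, two bearing blocks, two posts 30x14 mm at x=-120 mm: at y=-55 (130 mm high, carries the bumper) and y=+45 (122 mm high, guides the wedge). Origin: plate's underside, below the sieve's centre. x along the axle (50 mm up), posts at -x; y is the rocking direction, bumper on the -y side, wedge on the +y side.
- rocker: Closed, lidded steel sieve, 160 mm diameter, 120 to 180 mm above the worktop, too wide to grasp, tipping side to side with its axle. Origin on the axle below its centre; z up the sieve's centre line, x, y as the stand. Turns stiffly (1 N at the sieve's side), stays where left. Start lean, stop positions and play (4 to 10 degrees, 7 to 18 mm at the sieve's side) differ each time.
- sieve_right (a point): Point on the sieve's side wall that faces the stand's -y (bumper side), 150 mm above the worktop when level, 30 mm below the lid's top. Pushing here towards +y rocks the roller against the wedge. At a stop the push force rises by about 10 N per mm.
- sieve_left (a point): Point on the sieve's side wall that faces the stand's +y (wedge side), 150 mm above the worktop when level. Pushing here towards -y rocks the roller against the bumper. At the stop the push force rises by about 10 N per mm.
- roller (a point): Centre of a steel roller (16 mm diameter, 24 mm long, along x) on top of an upright crank at x=-120 mm on the axle, 60 mm above it. It tips with the sieve and stands between bumper and wedge, which limit the rocking.
- bumper: Black rubber pad (22 mm diameter) on an adjusting screw in the -y post, 110 mm above the worktop. Origin: centre of the face that looks to the roller (to +y); they touch when the roller's centre is 8 mm from it along y. Sits up to 5 mm further in or out each time; does not move in use.
- wedge: Steel take-up wedge that slides straight down, sloped face (3 mm sideways in 10 mm down) to the roller. Origin: on its top under the press cap, stand x=-120, y=+18 mm, 176 to 180 mm above the worktop at the start. Slides with 3 N (4 to 6 N while it moves the roller over) until the roller is tight on the bumper, 14 to 36 mm lower (varies); then goes no further. Stays where left.
- cap_top (a point): Centre of the top of the wedge's square black press cap (44x44x7 mm), 14 mm above the wedge's origin, 190 to 194 mm above the worktop at the start. It sits on a coil spring: it sinks 1 mm for each 1.5 N (2 mm before the wedge starts to slide, 7 mm at 10 N once the wedge is tight, 13 mm at most).
- jar: Bystander: small lidded jar, 48 mm diameter, 55 mm high. Origin under its centre.
- dish: Bystander: shallow white dish, 90 mm diameter, 14 mm high. Origin under its centre.
- flat_brush: Bystander: flat dusting brush lying down, 170 mm long. Origin under its middle.
- fragment: Bystander: bone fragment, about 50 x 35 x 18 mm. Origin under its middle.
- vertebra: Bystander: small brown vertebra, about 50 x 50 x 22 mm. Origin under its middle.
- wash_bottle: Bystander: white wash bottle with blue cap and spout, 72 mm diameter, 215 mm high. Origin under its centre.
- rinse_bottle: Bystander: white wash bottle with white cap and spout, 72 mm diameter, 215 mm high. Origin under its centre.
- beaker: Bystander: clear plastic beaker, 60 mm diameter, 70 mm high. Origin under its centre.

How it is judged:
By the outcome, as a careful person would: the job done as asked, in the order asked, and still so for the second after the job is handed in, with the robot touching nothing.
It also fails if it takes over 72 s, if anything falls off the work surface, if the arm or the gripper's body presses on something with over 40 N, if the wrist force passes 120 N, or if a joint passes its speed limit or range.

## Working session

There is one attempt and no reset: what is moved stays moved. The work goes in short steps, each a Python script; the robot and the scene stay as the last script left them, time stands still between calls to the robot, and variables do not carry over. Pictures are saved under pics/ and viewed, at most 10 in all, crops included, and the job is handed in when it is done.

```bash
mkdir -p pics; ls; python3 - <<'E'
from station import env, effector, solver, viewer, workorder, search_frame, tip_of
import cv2, numpy as np
for c in ["top","side"]:
    im,d=viewer.read_camera(c); cv2.imwrite(f"pics/{c}0.png",im[:,:,::-1])
    for n in ["stand","rocker","sieve_right","sieve_left","roller","bumper","wedge","cap_top"]:
        r=tip_of(c,n); print(c,n,[(np.round(x["at"],3).tolist(),round(x["score"],2)) for x in r[:2]])
    if c=="top":
      for n in ["jar","dish","flat_brush","fragment","vertebra","wash_bottle","rinse_bottle","beaker"]:
        r=tip_of(c,n); print(c,n,[(np.round(x["at"],3).tolist(),round(x["score"],2)) for x in r[:2]])
print(env.sense())
for c in ["top","side"]: print(viewer.camera_info(c))
E
```

```text
pics
top stand [([0.752, -0.004, -0.001], 0.24)]
top rocker [([0.586, 0.102, 0.048], 0.73)]
top sieve_right [([0.579, 0.024, 0.149], 0.6)]
top sieve_left [([0.579, 0.185, 0.148], 0.6)]
top roller [([0.459, 0.101, 0.114], 0.56)]
top bumper [([0.458, 0.089, 0.106], 0.66)]
top wedge [([0.461, 0.117, 0.179], 0.87), ([0.458, 0.115, 0.189], 0.29)]
top cap_top [([0.457, 0.115, 0.194], 0.71)]
top jar [([0.762, 0.149, -0.003], 0.72), ([0.458, 0.087, 0.104], 0.37)]
top dish [([0.752, -0.006, 0.002], 0.62)]
top flat_brush [([0.524, 0.312, 0.001], 0.95)]
top fragment [([0.482, -0.06, -0.0], 0.59)]
top vertebra [([0.624, 0.271, -0.001], 0.67), ([0.576, 0.184, 0.149], 0.33)]
top wash_bottle [([0.365, -0.509, 0.003], 0.89)]
top rinse_bottle [([0.468, -0.505, -0.002], 0.8), ([0.458, 0.115, 0.194], 0.67)]
top beaker [([0.601, 0.434, 0.0], 0.66), ([0.458, 0.101, 0.113], 0.59)]
side stand [([0.576, 0.102, 0.001], 0.82)]
side rocker [([0.581, 0.102, 0.047], 0.65)]
side sieve_right [([0.582, 0.028, 0.153], 0.8)]
side sieve_left []
side roller []
side bumper []
side wedge [([0.58, 0.095, 0.048], 0.72), ([
[... 1178 characters left out ...]
  ,  0.        ]), 'eye': array([ 0.47481821, -0.03081913,  1.59461241]), 'rotation': array([[ 0.01086863,  0.99694719, -0.07731861],
       [-0.99981352,  0.00960035, -0.01675605],
       [-0.01596261,  0.07748631,  0.99686562]])}
{'intrinsics': array([[528.68292717,   0.        , 314.77827771],
       [  0.        , 528.68292717, 235.38465317],
       [  0.        ,   0.        ,   1.        ]]), 'dist_coeffs': array([-0.14504245,  0.        ,  0.        ,  0.        ,  0.        ]), 'eye': array([0.50551143, 1.08068563, 0.88593504]), 'rotation': array([[-0.99793421,  0.04380301, -0.04699577],
       [-0.06331073, -0.54628423,  0.83520374],
       [ 0.01091139,  0.83645373,  0.54792892]])}
```

View pics/top0.png

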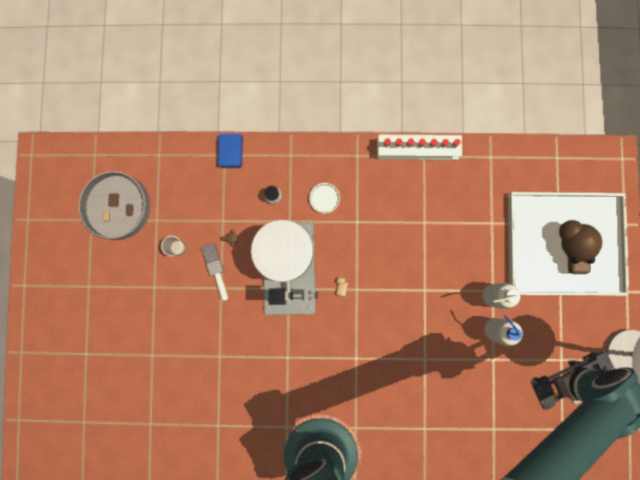

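View pics/side0.png

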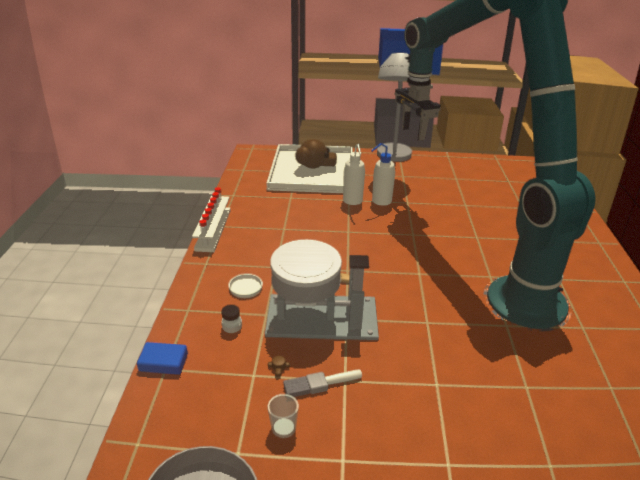

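```bash
cat > h.py <<'E'
from station import env, effector, solver, viewer, workorder, search_frame, tip_of
import cv2, numpy as np
def cloud(c):
    im,d=viewer.read_camera(c); I=viewer.camera_info(c); K=I["intrinsics"]
    v,u=np.mgrid[:480,:640]; p=np.stack([u,v],-1).reshape(-1,1,2).astype(float)
    n=cv2.undistortPoints(p,K,I["dist_coeffs"]).reshape(480,640,2)
    P=np.stack([n[...,0]*d,-n[...,1]*d,-d],-1)@I["rotation"].T+I["eye"]
    P[d==0]=np.nan
    return im,P
E
python3 - <<'E'
from h import *
im,P=cloud("top")
s=im.astype(int); grey=(s.max(2)-s.min(2)<25)
R=(P[...,0]>.4)&(P[...,0]<.75)&(P[...,1]>-.02)&(P[...,1]<.25)
m=R&(abs(P[...,2]-.012)<.008)&grey
q=P[m]; print(m.sum(),q.min(0),q.max(0),cv2.minAreaRect(q[:,:2].astype(np.float32)))
# near-post edge (lowest x) and -y edge fits
k=q[:,1].argsort()
xs=np.arange(.46,.68,.01); e=[(x+.005,q[(abs(q[:,0]-x-.005)<.006),1].min()) for x in xs if (abs(q[:,0]-x-.005)<.006).sum()>2]
print(np.polyfit(*np.array(e).T,1)); print(np.round(e,3).tolist())
t=R&(P[...,2]>.16)&(P[...,0]>.49); w=P[t]
A=np.c_[w[:,:2],np.ones(len(w))]; c=np.linalg.lstsq(A,w[:,2],rcond=None)[0]
print("lid slope",c,"centre",(w.min(0)+w.max(0))/2,cv2.minEnclosingCircle(w[:,:2].astype(np.float32)))
t=R&(P[...,2]>.15)&(P[...,0]<.49); w=P[t]; print("cap",len(w),w.mean(0),w.min(0),w.max(0),cv2.minAreaRect(w[:,:2].astype(np.float32)))
E
```

```text
1452 [ 0.40757589 -0.01820658  0.00405044] [0.7492899  0.17111359 0.01982927] ((0.5784634947776794, 0.08134348690509796), (0.16015252470970154, 0.3607252836227417), 82.51350402832031)
[0.03675037 0.00703341]
[[0.465, 0.023], [0.475, 0.023], [0.485, 0.026], [0.495, 0.026], [0.505, 0.026], [0.515, 0.026], [0.525, 0.027], [0.535, 0.027], [0.545, 0.027], [0.555, 0.027], [0.625, 0.031], [0.635, 0.031], [0.645, 0.031], [0.655, 0.031], [0.665, 0.031], [0.675, 0.031]]
lid slope [ 0.00301085 -0.03561434  0.18339236] centre [0.58067787 0.10488005 0.18034029] ((0.5805578231811523, 0.10547289252281189), 0.08172346651554108)
cap 299 [0.45961042 0.11458252 0.1910595 ] [0.4386943  0.09391072 0.15866294] [0.48047245 0.13676429 0.19910451] ((0.459520161151886, 0.1153394877910614), (0.041463691741228104, 0.04260798171162605), 0.6758866906166077)
```

```bash
cat >> h.py <<'E'
yaw=0.037; O=np.array([.580,.103,0])
S=np.array([[np.cos(yaw),-np.sin(yaw),0],[np.sin(yaw),np.cos(yaw),0],[0,0,1]])
W=lambda x,y,z: O+S@np.array([x,y,z])
def tool(dy,sg,tilt=.26):  # tip leads towards dy*stand y; tool y along sg*stand x
    z=np.array([0,dy*np.sin(tilt),-np.cos(tilt)]); y=np.array([sg,0,0.])
    return S@np.c_[np.cross(y,z),y,z]
st=lambda: env.sense()
E
python3 - <<'E'
from h import *
print(S)
for nm,p,dy,t in [("L",W(0,.13,.148),-1,.26),("Lhi",W(0,.13,.32),-1,.26),("Lend",W(0,.07,.148),-1,.26),("R",W(0,-.13,.148),1,.26),("Rhi",W(0,-.13,.32),1,.26),("cap",W(-.12,.018,.21),1,0),("caplow",W(-.12,.018,.14),1,0)]:
    for sg in (1,-1):
        q=solver.inverse_kinematics(p,tool(dy,sg,t)); print(nm,sg,None if q is None else np.round(q,2))
E
```

```text
[[ 0.99931558 -0.03699156  0.        ]
 [ 0.03699156  0.99931558  0.        ]
 [ 0.          0.          1.        ]]
L 1 [ 0.07  0.79 -0.96  1.61  0.84  1.35 -1.08]
L -1 [ 0.21  1.03 -1.33  1.6   1.11  1.6   1.91]
Lhi 1 [ 0.12  0.65 -1.09  1.43  0.73  1.61 -0.95]
Lhi -1 [ 0.2   0.78 -1.32  1.43  0.88  1.73  2.09]
Lend 1 [ 0.1   0.69 -0.84  1.68  0.75  1.25 -0.96]
Lend -1 [ 0.32  1.   -1.33  1.67  1.1   1.56  1.97]
R 1 [ 0.58  0.55 -0.6   1.77  0.05  0.92  0.06]
R -1 [ 0.09  0.47  0.06  1.8  -0.35  0.95 -2.75]
Rhi 1 [ 0.61  0.38 -0.63  1.59 -0.04  1.25  0.06]
Rhi -1 [ 0.12  0.3   0.01  1.62 -0.27  1.27 -2.88]
cap 1 [ 0.43  0.3  -0.87  1.98  0.27  0.98 -0.53]
cap -1 [ 0.71  0.51 -1.3   1.97  0.56  1.09  2.35]
caplow 1 [ 0.42  0.43 -0.89  2.05  0.44  0.86 -0.68]
caplow -1 [ 0.68  0.7  -1.31  2.04  0.8   1.06  2.15]
```

```bash
python3 - <<'E'
from h import *
effector.grasp(); s=st(); print(s["t"],s["gripper_width"])
p=s["ee_pos"].copy(); p[2]=.36
env.movel(p,rate=.3); print(st()["t"])
T=tool(-1,1)
env.reach(W(0,.13,.32),T); print(st()["t"],st()["ee_pos"])
env.movel(W(0,.125,.148),T,rate=.3); s=st(); print(s["t"],s["ee_pos"],W(0,.125,.148),s["wrist_force"])
t=s["t"]; env.movel(W(0,.123,.148),T,rate=.05); s=st(); print(s["t"]-t,s["ee_pos"],s["wrist_force"])
im,P=cloud("side"); cv2.imwrite("pics/side1.png",cv2.resize(im[200:380,200:440],None,fx=3,fy=3)[:,:,::-1])
E
```

```text
2.7 0.00044906194730349287
3.3333
6.4167 [0.57570295 0.23187512 0.31987912]
7.1417 [0.57602143 0.22874619 0.14953546] [0.57537606 0.22791445 0.148     ] [-0.20610616  0.23823152  0.58298649]
0.25 [0.57618248 0.2262849  0.1497822 ] [ 0.28839797 -0.01726628  1.12539662]
```

View pics/side1.png

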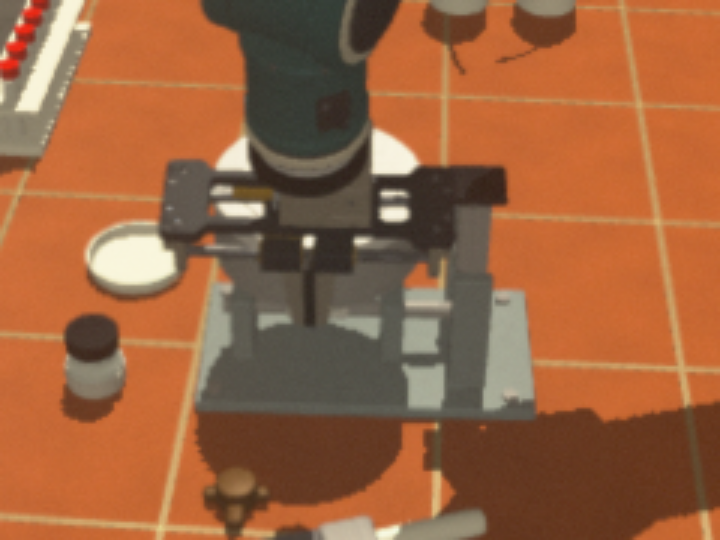

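```bash
cat >> h.py <<'E'
def push(start, d, T, target, maxtravel, slide=2.5, coarse=.001, fine=.00025, hold=1.0):
    """Step the TCP from start along d until the reaction reaches target; hold."""
    env.pause(.2); F=[]
    for _ in range(3): F.append(st()["wrist_force"]); env.pause(.05)
    b=np.mean(F,0); f=0; x=0; log=[]; n=0
    while x<maxtravel:
        x+=coarse if f<slide else fine
        env.movel(start+x*d,T,rate=.02 if f<slide else .01)
        s=st(); f=-(s["wrist_force"]-b)@d; log.append((round(x*1e3,2),round(f,1)))
        if f>=target: break
    print(log)
    for _ in range(5): env.pause(hold/5); s=st(); print("hold",round(-(s["wrist_force"]-b)@d,2),np.round(s["wrist_force"]-b,1))
    print("t",s["t"],"ee stand",np.round(S.T@(s["ee_pos"]-O),4),"x",x)
    return start+x*d
E
python3 - <<'E'
from h import *
T=tool(-1,1); a=W(0,.103,.147)
env.movel(a,T,rate=.1)
push(a,-S[:,1],T,8.3,.034)
E
```

```text
[(1.0, np.float64(0.2)), (2.0, np.float64(0.1)), (3.0, np.float64(-0.3)), (4.0, np.float64(-0.7)), (5.0, np.float64(-0.5)), (6.0, np.float64(-0.4)), (7.0, np.float64(-0.0)), (8.0, np.float64(-0.9)), (9.0, np.float64(-1.1)), (10.0, np.float64(-0.1)), (11.0, np.float64(-0.2)), (12.0, np.float64(-0.2)), (13.0, np.float64(1.1)), (14.0, np.float64(2.8)), (14.25, np.float64(2.6)), (14.5, np.float64(2.3)), (15.5, np.float64(2.1)), (16.5, np.float64(1.6)), (17.5, np.float64(2.4)), (18.5, np.float64(2.1)), (19.5, np.float64(2.2)), (20.5, np.float64(4.2)), (20.75, np.float64(5.0)), (21.0, np.float64(5.6)), (21.25, np.float64(6.0)), (21.5, np.float64(5.3)), (21.75, np.float64(6.0)), (22.0, np.float64(6.7)), (22.25, np.float64(7.8)), (22.5, np.float64(7.6)), (22.75, np.float64(7.6)), (23.0, np.float64(9.2))]
hold 8.14 [0.1 8.2 1.9]
hold 8.85 [0.9 8.9 3. ]
hold 8.46 [0.7 8.5 2.2]
hold 9.49 [0.6 9.5 2.1]
hold 8.01 [-0.   8.   2.5]
t 17.1417 ee stand [-0.      0.0829  0.1474] x 0.023000000000000013
```

```bash
python3 - <<'E'
from h import *
T=tool(-1,1)
env.movel(W(0,.11,.147),T,rate=.15); env.movel(W(0,.12,.28),T,rate=.3)
T=tool(1,1); env.reach(W(0,-.135,.28),T); print(st()["t"])
env.movel(W(0,-.125,.147),T,rate=.25)
a=W(0,-.109,.147); env.movel(a,T,rate=.1); print(st()["t"],st()["wrist_force"])
push(a,S[:,1],T,8.3,.036,slide=3.2)
E
```

```text
19.1167
20.1083 [-0.84478503 -1.25620608 -0.66604825]
[(1.0, np.float64(0.2)), (2.0, np.float64(0.1)), (3.0, np.float64(-0.7)), (4.0, np.float64(0.1)), (5.0, np.float64(-0.3)), (6.0, np.float64(0.5)), (7.0, np.float64(0.0)), (8.0, np.float64(0.3)), (9.0, np.float64(0.4)), (10.0, np.float64(0.3)), (11.0, np.float64(0.7)), (12.0, np.float64(-0.3)), (13.0, np.float64(0.4)), (14.0, np.float64(2.9)), (15.0, np.float64(2.6)), (16.0, np.float64(3.0)), (17.0, np.float64(2.2)), (18.0, np.float64(2.6)), (19.0, np.float64(1.4)), (20.0, np.float64(2.4)), (21.0, np.float64(2.4)), (22.0, np.float64(2.3)), (23.0, np.float64(2.5)), (24.0, np.float64(2.1)), (25.0, np.float64(2.6)), (26.0, np.float64(5.0)), (26.25, np.float64(4.8)), (26.5, np.float64(7.3)), (26.75, np.float64(6.7)), (27.0, np.float64(6.8)), (27.25, np.float64(8.0)), (27.5, np.float64(8.3))]
hold 8.06 [-1.3 -8.1  5.9]
hold 8.66 [-0.4 -8.7  6.5]
hold 7.8 [-0.8 -7.8  6.5]
hold 7.8 [ 0.  -7.8  6. ]
hold 8.06 [-2.2 -8.1  5.6]
t 29.4583 ee stand [ 1.00e-04 -8.33e-02  1.47e-01] x 0.027500000000000017
```

```bash
python3 - <<'E'
from h import *
T=tool(1,1)
env.movel(W(0,-.11,.147),T,rate=.15); env.movel(W(0,-.12,.27),T,rate=.3)
T=tool(1,1,0); env.reach(W(-.12,.018,.235),T); a=W(-.12,.018,.200); env.movel(a,T,rate=.1); print(st()["t"],st()["wrist_force"])
push(a,np.array([0,0,-1.]),T,11.5,.06,slide=7.5,coarse=.002,fine=.0006)
E
```

```text
31.6417 [-0.54528764  0.66821932  0.60454416]
[(2.0, np.float64(0.5)), (4.0, np.float64(0.7)), (6.0, np.float64(-0.3)), (8.0, np.float64(0.3)), (10.0, np.float64(1.6)), (12.0, np.float64(4.6)), (14.0, np.float64(3.0)), (16.0, np.float64(3.5)), (18.0, np.float64(3.2)), (20.0, np.float64(3.3)), (22.0, np.float64(3.7)), (24.0, np.float64(3.0)), (26.0, np.float64(2.8)), (28.0, np.float64(2.7)), (30.0, np.float64(2.5)), (32.0, np.float64(2.3)), (34.0, np.float64(4.4)), (36.0, np.float64(5.6)), (38.0, np.float64(8.7)), (38.6, np.float64(9.1)), (39.2, np.float64(10.8)), (39.8, np.float64(12.1))]
hold 11.59 [-1.6 -0.  11.6]
hold 11.46 [-1.  -0.5 11.5]
hold 12.52 [-0.9  0.1 12.5]
hold 10.87 [-1.3  0.8 10.9]
hold 11.74 [-1.1  0.5 11.7]
t 38.4917 ee stand [-0.12    0.0181  0.1609] x 0.03980000000000003
```

```bash
python3 - <<'E'
from h import *
T=tool(1,1,0); env.movel(W(-.12,.018,.25),T,rate=.2)
T=tool(1,1); env.reach(W(0,-.13,.27),T); env.movel(W(0,-.125,.147),T,rate=.25)
a=W(0,-.102,.147); env.movel(a,T,rate=.1); print(st()["t"],st()["wrist_force"])
push(a,S[:,1],T,8.3,.02,slide=2.5)
E
```

```text
40.9167 [-0.06263974 -0.26047247 -0.50763373]
[(1.0, np.float64(-1.1)), (2.0, np.float64(-0.1)), (3.0, np.float64(0.0)), (4.0, np.float64(-0.1)), (5.0, np.float64(0.5)), (6.0, np.float64(-0.7)), (7.0, np.float64(1.3)), (8.0, np.float64(4.5)), (8.25, np.float64(5.3)), (8.5, np.float64(6.2)), (8.75, np.float64(6.4)), (9.0, np.float64(7.3)), (9.25, np.float64(8.0)), (9.5, np.float64(8.3)), (9.75, np.float64(8.4))]
hold 8.38 [-2.  -8.5  6. ]
hold 9.22 [-1.6 -9.3  5.7]
hold 8.09 [-2.3 -8.2  5.4]
hold 8.03 [-1.7 -8.1  6.3]
hold 7.69 [-1.5 -7.7  5.7]
t 46.0167 ee stand [ 1.000e-04 -9.500e-02  1.469e-01] x 0.009750000000000002
```

```bash
python3 - <<'E'
from h import *
T=tool(1,1)
env.movel(W(0,-.12,.147),T,rate=.1); env.movel(W(0,-.14,.30),T,rate=.25); env.movel(W(0,-.25,.33),T,rate=.3); env.pause(.5)
print(st()["t"],st()["wrist_force"])
im,P=cloud("top"); cv2.imwrite("pics/end.png",cv2.resize(im[130:370,150:450],None,fx=2,fy=2)[:,:,::-1])
R=(P[...,1]>.07)&(P[...,1]<.25)&(P[...,2]<.23)
t=R&(P[...,2]>.14)&(P[...,0]<.49)&(P[...,0]>.4); print("cap z",np.median(P[t],0))
w=P[R&(P[...,2]>.16)&(P[...,0]>.5)&(P[...,0]<.67)]; print("lid slope",np.linalg.lstsq(np.c_[w[:,:2],np.ones(len(w))],w[:,2],rcond=None)[0])
E
```

```text
48.2417 [0.03380384 0.04443083 0.15916877]
cap z [0.45938217 0.11486636 0.16806728]
lid slope [0.00371124 0.02396882 0.17729434]
```

View pics/end.png

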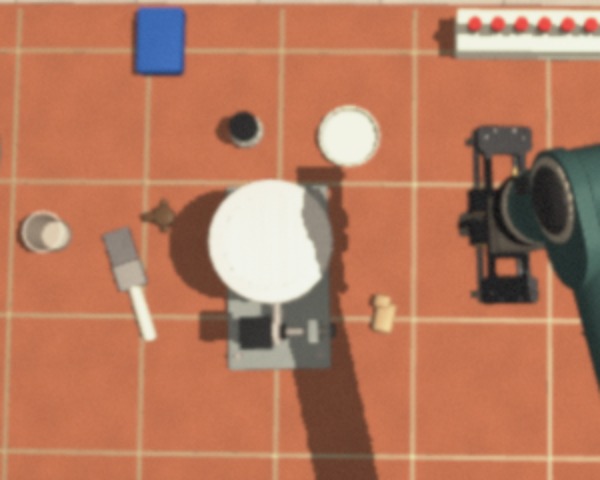

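The end picture shows the cap at (255,333), now 23 mm lower, with the roller over by the bumper near (285,330). The gripper is clear at (505,215) and the bystanders are where they were.

```bash
python3 -c "
from h import *
print(workorder.finish_job())"
```

```text
the job is handed in; nothing more can be done
None
```

The job is done and handed in: I felt both stops at about 8 N (roughly 12 mm of play at the sieve's side), pressed the wedge down 23 mm by its cap at about 11.5 N until tight, and a last 8 N push towards the wedge met firm resistance at once.

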